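Measure the instrument tin with the sliding-jaw square

TASK

Measure the steel instrument tin with the yellow measuring square: lay the square flat on the desk with its blade flush along the tin's long side that faces away from the robot and its hook flush against the tin's end on the robot's left, then slide the red jaw up until it touches the tin's other end. Do not push the tin out of its place (a few millimetres do not matter), leave the bottle, pot and phone alone, and let go of everything at the end.

Things in the scene. Friction and masses are not known exactly. Their poses are not given: they have to be found in the camera images.
- tin: Closed flat-sided steel tin, loose, 1.3 to 2 kg, 75 (own x) by 110 (own y) by 38 mm high. Origin: centre of underside. Own x points roughly away from the robot: the blade goes on the face at x = +37.5 mm, the hook on the left end at y = +55 mm, the jaw on the end at y = -55 mm. It slides if pushed with more than roughly 7 to 13 N.
- square: Yellow steel square, loose, 0.45 kg, flat beyond the tin, within 0.2 rad of parallel to it. Blade: own y -108 to +92 mm, own x 0 (inner edge, towards the tin) to +28 (outer edge), 10 mm thick. Hook: bar at its left end, 10 mm thick, own x -25 to 0, y +80 to +92 mm. Origin: on the inner edge, underside. Seen along the blade the tin starts between hook and jaw, 10 mm or more clear of each.
- jaw (a joint): Opening between the inner faces of hook and red jaw (m), 0 to 0.166; starts near 0.16, reads 0.110 on the tin. Friction 0.3 N. The jaw is a block 20 mm long along the blade (outer face 20 mm beyond its inner face), standing out over own x -25.5 to -1.5 mm of the square, 1 to 25 mm above the desk; a plate 11.5 to 17.5 mm high carries it across the blade, to own x +26 mm.
- blade_hook_end (a point): Point on the blade's inner edge, half-way up it, 30 mm from the hook's inner face.
- blade_free_end (a point): Point on the blade's inner edge, half-way up it, 100 mm from the hook's inner face.
- hook_face (a point): Centre of the hook's inner face (faces the jaw), 12.5 mm out from the blade's inner edge.
- jaw_face (a point): Centre of the red jaw's inner face (faces the hook), 13 mm above the desk.
- bottle: Bystander: white pump bottle with a blue band, 64 mm across, 197 mm high. Origin: centre of its underside.
- pot: Bystander: round steel dressing pot with lid, 88 mm across, 99 mm high. Origin: centre of its underside.
- phone: Bystander: black phone lying flat, 150 by 74 by 9 mm, its own x along its length. Origin: centre of its underside.
Mind the look-alikes: they are no part of the job. Of the things like the square, leave any that is purple; of the rest the larger one is meant.

How it is judged:
By the outcome, as a careful person would: the job done as asked, in the order asked, and still so for the second after the job is handed in, with the robot touching nothing.
It also fails if it takes over 72 s, if anything falls off the work surface, if the arm or the gripper's body presses on something with over 40 N, if the wrist force passes 120 N, or if a joint passes its speed limit or range.

ROBOT

A 6-joint arm with a two-finger parallel gripper is mounted at the origin on the work surface. World frame = base frame: x ahead of the robot, y to its left, z up, the work surface at z = 0. Lengths are in m, angles in rad, forces in N, time in s.
With the tool pointing down it reaches from about 0.375 to 0.925 m from the base axis. Payload 5.7 kg.
Tool frame: the origin (TCP) lies at the centre of the arm's flange, where the gripper is bolted on; the fingertips stand 182 mm ahead of it and the grasp point (between the pads) lies 163 mm ahead of it; y points along the fingers, x is the direction in which the jaws open and shut, and the axes are right-handed (so a half turn about y gives the same grasp; the last joint's range is limited). The gripper opens to 88 mm and grips with 3 to 60 N. Pads are 20 mm wide; open, the fingers measure 115 mm over their backs; the gripper's body (75 mm by 178 mm) begins 61 mm behind the grasp point.
Start: joints at [1.152, 0.359, 1.51, -0, 1.272, -0.115], TCP at [0.179, 0.573, 0.405] pointing down, gripper open.
Joint ranges: [-2.97, 2.97], [-1.01, 2.36], [0.21, 2.38], [-0.96, 4.11], [0.2, 2.71], [-2.98, 2.98]. Speed limits (rad/s): [2.39, 2.39, 3.14, 3.14, 3.14, 3.14].

INTERFACE

Orientations are given as a 3x3 rotation matrix whose columns are the frame's x, y, z axes.
In Python, from bench import * gives the robot as it stands.
- The arm moves only by the tool carry_out, never from a script. Its argument "moves" is a list of rows, each a list of 5 numbers: the opening, from -1 (shut) to 1 (fully open), then the shift along the world's x, y, z in units of 50 mm (1.0 is 50 mm), then the turn about the world's z in units of 6 degrees (1.0 is 6 degrees). In form: [[jaw, dx, dy, dz, yaw], ...]. A call has 1 to 8 rows; each row is the pose to reach, as a shift and turn from the pose measured when the call began; what a row does not reach only later rows make up. A row lasts 1/10 s, in which the tool goes at most 50 mm and 8.59 degrees, less where a joint would pass 70% of its speed; a pose out of reach is approached as far as the arm can. A call with a gripper value outside its range is refused whole. The fingers move at their own pace and stop on an object; "force" is the grip in N (left out, the last holds). Time passes only in rows, so rows that repeat a pose let the fingers close. It gives the time, the measured TCP pose, the force and the opening at its end, in the units of the state.
- get_obs(): the state, without advancing time (a new reading comes with each control period).
- capture(name): name is "side" or "top" or "wrist"; returns (picture, depth): 384x512x3 uint8, red, green, blue; 384x512 float32, m along the optical axis (not along the pixel's ray), 0 where there is no reading.
- camera_params(name): a dict with "camera_matrix" (3x3 intrinsics, pixels), "position" and "attitude" of the camera in the world; the wrist camera has in their place "hand_eye" (4x4, takes a point from camera to tool coordinates, whose origin is the TCP and whose axes are the tool frame's). Camera axes: x right, y up, looking along -z (the intrinsics and any distortion apply to the point x, -y, -z); pixel columns grow to the right and rows downward; lengths in m; the calibration is good to about 2 mm. The wrist camera is an equidistant fisheye: a pixel r from the principal point sees the ray r / f radians off the axis. A picture is of the moment at which its call begins: read the wrist's pose just before it. camera_params takes no time and is no camera call.
- job_done(): hands the job in, once; it reports no verdict.
The state is a dict: "time_s": time; "joints": joint angles; "qvel": joint speeds; "effort": joint torques, N m; "eef_pos": TCP position; "orientation": TCP orientation; "wrist_force": force on the tool from outside, world axes, zero at the start; "torque": the same for the moment, N m; "finger_gap": opening from 0.0 (shut) to 1.0 (fully open).
Only numpy, scipy, OpenCV 4.12 (cv2) and the standard library are available. Lean on these libraries where they do the work, as an engineer would, in place of code of your own. Each camera call takes 0.05 s, during which the arm holds its last target.

## Working session

There is one attempt and no reset: what is moved stays moved. The work goes in short steps, Python scripts to look and compute and a tool call to move; the robot and the scene stay as the last step left them, time stands still between calls to the robot, and variables do not carry over. Pictures are saved under pics/ and viewed, and the job is handed in when it is done.

Besides the shell and the picture viewer there is one more tool, called after ">>>" as name(argument=value, ...), one argument or row to a line, values as JSON. carry_out: Moves the arm, as the interface text tells. Its arguments: {"type":"object","properties":{"moves":{"type":"array","items":{"type":"array","items":{"type":"number"}}},"force":{"type":"number"}},"required":["moves"]}

```bash
mkdir -p pics; ls; cat > h.py <<'E'
from bench import *
import numpy as np, cv2
E
python3 - <<'E'
from h import *
for n in ("top","side"):
    p,d=capture(n); cv2.imwrite(f"pics/{n}0.png",p[:,:,::-1]); np.save(f"{n}0.npy",d)
    print(n,camera_params(n))
print(camera_params("wrist"))
print(get_obs())
E
```

```text
pics
top {'camera_matrix': array([[494.63583232,   0.        , 253.85880818],
       [  0.        , 494.63583232, 190.7620773 ],
       [  0.        ,   0.        ,   1.        ]]), 'position': array([ 4.38237644e-01, -1.60368425e-03,  1.72704068e+00]), 'attitude': array([[ 0.0262268 ,  0.99196366, -0.12377498],
       [-0.99963379,  0.02685018,  0.00337074],
       [ 0.00666703,  0.12364125,  0.99230459]])}
side {'camera_matrix': array([[496.8423472 ,   0.        , 252.96964571],
       [  0.        , 496.8423472 , 195.57156117],
       [  0.        ,   0.        ,   1.        ]]), 'position': array([-0.04238522, -0.86761019,  1.09651134]), 'attitude': array([[ 0.76960079,  0.44877415, -0.45422064],
       [-0.63833588,  0.52340886, -0.56442047],
       [-0.01555421,  0.72432377,  0.68928451]])}
{'camera_matrix': array([[297.31863964,   0.        , 253.75207511],
       [  0.        , 297.31863964, 190.66711382],
       [  0.        ,   0.        ,   1.        ]]), 'hand_eye': array([[ 9.99999766e-01,  1.43897804e-04, -6.68214857e-04,
         4.16352855e-04],
       [-6.83028393e-0
[... 313 characters left out ...]
e+00, -4.80123115e-05,
        1.27252077e+00, -1.15075900e-01]), 'qvel': array([ 0.00034925, -0.00198424, -0.00463475, -0.0007607 ,  0.00051742,
       -0.00015816]), 'effort': array([ 5.46614574e-04, -5.16358674e+01, -2.71408564e+01,  6.74294494e-02,
        2.75772734e-02, -7.35845151e-05]), 'eef_pos': array([0.17937425, 0.57223106, 0.40391895]), 'orientation': array([[ 2.99153403e-01, -6.20045934e-04, -9.54204830e-01],
       [ 9.54203652e-01, -1.50540905e-03,  2.99154013e-01],
       [-1.62195782e-03, -9.99998675e-01,  1.41301853e-04]]), 'wrist_force': array([-0.60515243, -0.16469331, -0.72584853]), 'torque': array([0.0442502 , 0.00877603, 0.05031628]), 'finger_gap': 0.9988130987190211}
```

View pictures.

View pics/top0.png

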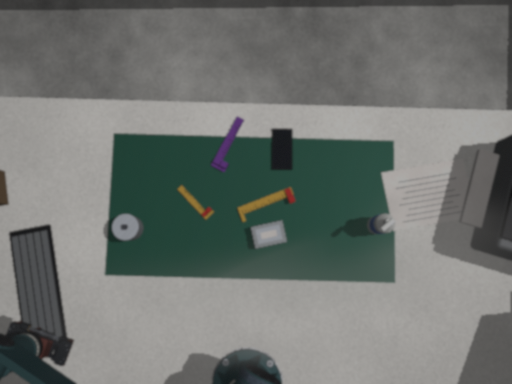

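View pics/side0.png

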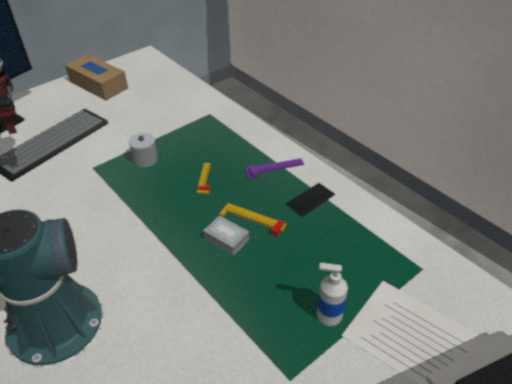

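In the top view, three things could be taken for the square: a purple one at (228,145), a small yellow one at (195,202) and a large yellow one at (266,203). I choose the large yellow one, which lies just beyond the tin at (268,235). The phone is at (282,149), the pot at (126,228) and the bottle at (380,224). Next I measure and check with a crop.

```bash
cat >> h.py <<'E'
def ray(n,uv,z):
    c=camera_params(n);K=c["camera_matrix"];R=c["attitude"];p=c["position"]
    uv=np.atleast_2d(np.asarray(uv,float))
    d=np.c_[(uv[:,0]-K[0,2])/K[0,0],-(uv[:,1]-K[1,2])/K[1,1],-np.ones(len(uv))]@R.T
    t=(z-p[2])/d[:,2]
    return (p+d*t[:,None])[:,:2]
def proj(n,P):
    c=camera_params(n);K=c["camera_matrix"];R=c["attitude"];p=c["position"]
    q=(np.atleast_2d(P)-p)@R
    return np.c_[K[0,0]*q[:,0]/-q[:,2]+K[0,2],K[1,2]+K[1,1]*q[:,1]/q[:,2]]
def ycmask(img):
    h=cv2.cvtColor(img,cv2.COLOR_RGB2HSV)
    y=cv2.inRange(h,(15,110,80),(32,255,255)); r=cv2.inRange(h,(0,130,60),(10,255,255))|cv2.inRange(h,(172,130,60),(180,255,255))
    return y,r
E
python3 - <<'E'
from h import *
crops=[]
for n,win in (("top",(215,175,320,260)),("side",(190,180,300,260))):
    img=cv2.imread(f"pics/{n}0.png")[:,:,::-1].copy()
    y,r=ycmask(img)
    x0,y0,x1,y1=win
    cv2.imwrite(f"pics/{n}0c.png",cv2.resize(img[y0:y1,x0:x1,::-1],None,fx=6,fy=6,interpolation=cv2.INTER_CUBIC))
    m=np.zeros_like(y);m[y0:y1,x0:x1]=255
    for nm,k,z in(("yel",y&m,.01),("red",r&m,.025)):
        cs,_=cv2.findContours(k,cv2.RETR_EXTERNAL,cv2.CHAIN_APPROX_NONE)
        for c in cs:
            if len(c)<8: continue
            w=ray(n,c[:,0],z); rc=cv2.minAreaRect(w.astype(np.float32)*1000)
            print(n,nm,len(c),rc)
    # tin: bright low-sat
    h=cv2.cvtColor(img,cv2.COLOR_RGB2HSV)
    t=cv2.inRange(h,(0,0,85),(180,70,255))&m
    cs,_=cv2.findContours(t,cv2.RETR_EXTERNAL,cv2.CHAIN_APPROX_NONE)
    c=max(cs,key=cv2.contourArea);w=ray(n,c[:,0],.038)
    rc=cv2.minAreaRect(w.astype(np.float32)*1000);print(n,"tin",rc,cv2.boxPoints(rc))
E
```

```text
top yel 118 ((609.0742797851562, -37.93297576904297), (53.0048713684082, 181.44749450683594), 28.229076385498047)
top red 34 ((638.41162109375, -129.8555145263672), (51.29802322387695, 21.80948257446289), 27.4913330078125)
top tin ((502.4555358886719, -61.858543395996094), (79.43782043457031, 112.56703186035156), 13.662408828735352) [[ 450.56628    -16.549244 ]
 [ 477.15472   -125.93111  ]
 [ 554.3448    -107.16785  ]
 [ 527.75635      2.2140198]]
side yel 17 ((654.9967041015625, -140.20765686035156), (34.606624603271484, 8.772364616394043), 22.179821014404297)
side yel 121 ((602.4628295898438, -39.236167907714844), (56.60422897338867, 175.23712158203125), 24.51952362060547)
side yel 29 ((563.39013671875, 142.66055297851562), (17.57680892944336, 42.481536865234375), 41.86585235595703)
side yel 24 ((586.9742431640625, 178.12005615234375), (24.397192001342773, 26.62196159362793), 49.34925079345703)
side red 38 ((628.9715576171875, -138.76611328125), (64.50102233886719, 27.83139419555664), 31.713455200195312)
side red 28 ((568.1840209960938, 144.06185913085938), (18.871078491210938, 39.18788528442383), 49.36464309692383)
side tin ((496.1424255371094, -73.173095703125), (95.16063690185547, 133.447509765625), 13.54959487915039) [[ 434.25388    -19.453875 ]
 [ 465.5189    -149.18721  ]
 [ 558.031     -126.89232  ]
 [ 526.766        2.8410187]]
```

```bash
ls pics
```

```text
side0.png
side0c.png
top0.png
top0c.png
```

View pics/top0c.png

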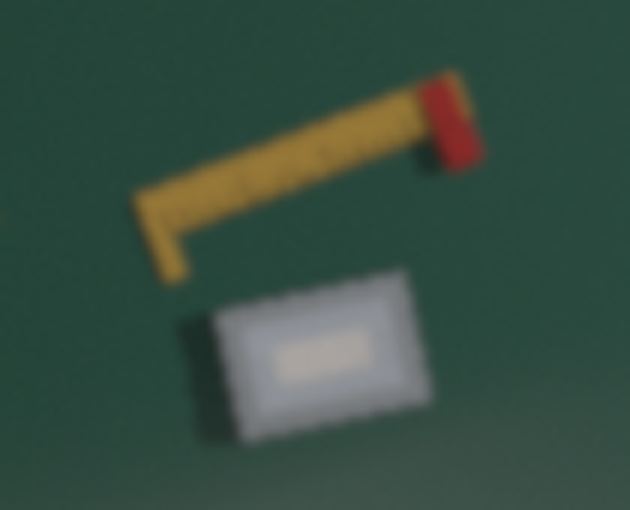

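View pics/side0c.png

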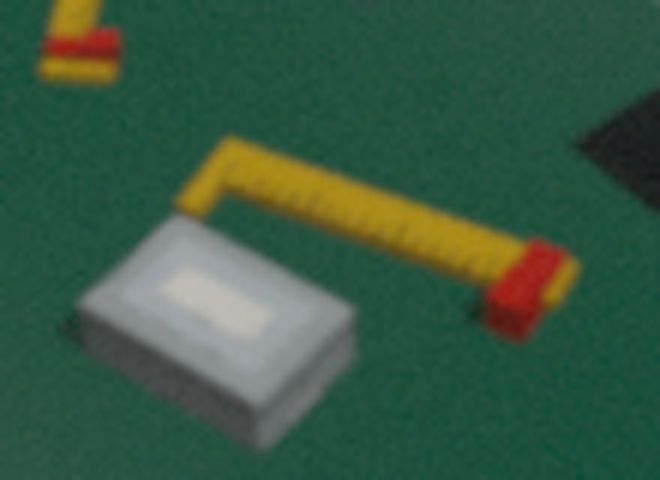

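The crops confirm the choice: a large yellow L with its hook at lower left (175,270), the red jaw at upper right (450,125), and the tin below it. I'll go above it for a closer wrist view.

>>> carry_out(
  moves=[
    [1,0.5,-0.8,0,-1],
    [1,1,-1.6,0,-2],
    [1,1.5,-2.4,0,-3],
    [1,2,-3.2,0,-4],
    [1,2.5,-4,0,-5],
    [1,3,-4.8,0,-6],
    [1,3.5,-5.6,0,-7],
    [1,4,-6.4,0,-8],
  ],
)

```text
time_s: 0.9
eef_pos: [0.3798, 0.2504, 0.4038]
orientation: [[0.911, -0.002, -0.412], [0.412, -0.001, 0.911], [-0.002, -1.0, 0.0]]
wrist_force: [1.3, 0.3, 0.5]
finger_gap: 1.001
```

>>> carry_out(
  moves=[
    [1,0.5,-0.8,-0.2,0],
    [1,1,-1.6,-0.4,0],
    [1,1.5,-2.4,-0.6,0],
    [1,2,-3.2,-0.8,0],
    [1,2.5,-4,-0.8,0],
    [1,3,-4.8,-1,0],
    [1,3.5,-5.6,-1,0],
    [1,3.7,-6,-1,0],
  ],
)

```text
time_s: 1.7
eef_pos: [0.5667, -0.0529, 0.3532]
orientation: [[0.912, -0.001, -0.41], [0.41, -0.001, 0.912], [-0.001, -1.0, -0.001]]
wrist_force: [-0.2, 0.6, 0.3]
finger_gap: 0.998
```

```bash
cat >> h.py <<'E'
def wray(uv,z,o):
    c=camera_params("wrist");K=c["camera_matrix"];H=c["hand_eye"]
    uv=np.atleast_2d(np.asarray(uv,float))
    a=(uv[:,0]-K[0,2])/K[0,0];b=(uv[:,1]-K[1,2])/K[1,1];th=np.hypot(a,b);s=np.where(th>1e-9,np.sin(th)/np.maximum(th,1e-9),1)
    d=np.c_[a*s,-b*s,-np.cos(th)]
    R=np.asarray(o["orientation"]);d=d@H[:3,:3].T@R.T;p=np.asarray(o["eef_pos"])+R@H[:3,3]
    t=(z-p[2])/d[:,2]
    return (p+d*t[:,None])[:,:2]
def wproj(P,o):
    c=camera_params("wrist");K=c["camera_matrix"];H=c["hand_eye"];R=np.asarray(o["orientation"])
    q=((np.atleast_2d(P)-np.asarray(o["eef_pos"]))@R-H[:3,3])@H[:3,:3]
    x,y,zz=q[:,0],-q[:,1],-q[:,2];r=np.hypot(x,y);th=np.arctan2(r,zz)
    return np.c_[K[0,0]*th*x/r+K[0,2],K[1,1]*th*y/r+K[1,2]]
def wshot(name):
    import json
    o=get_obs();p,d=capture("wrist")
    cv2.imwrite(f"pics/{name}.png",p[:,:,::-1])
    json.dump({k:np.asarray(o[k]).tolist() for k in("eef_pos","orientation","joints","wrist_force","time_s")},open(name+".json","w"))
    return o,p,d
E
python3 - <<'E'
from h import *
o,p,d=wshot("w1"); print(o["joints"])
E
```

```text
[-0.21386716  0.36666524  1.63888859 -0.00181179  1.13656276 -0.63605456]
```

View pics/w1.png

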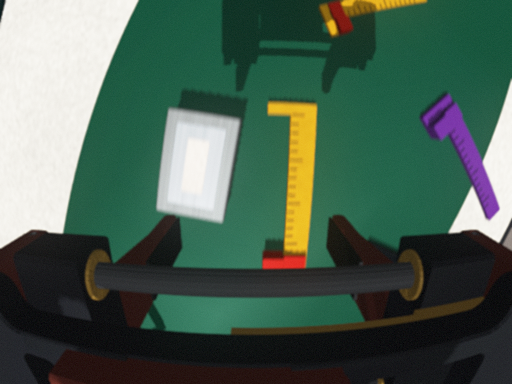

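The wrist view shows the tin at (198,165), the blade running from (303,103) to (297,255), its hook at (280,107) and the jaw at (284,260). Next I fit the edges.

```bash
cat >> h.py <<'E'
def line(P):  # robust line: point, dir
    v=cv2.fitLine(P.astype(np.float32),cv2.DIST_HUBER,0,1e-4 if False else .01,.01).ravel(); return v[2:],v[:2]
def measure(name, ybox, tbox, tmin=110):
    import json
    o=json.load(open(name+".json"));img=cv2.imread(f"pics/{name}.png")[:,:,::-1].copy()
    cam=np.asarray(o["eef_pos"])+np.asarray(o["orientation"])@camera_params("wrist")["hand_eye"][:3,3]
    print("cam",cam.round(3))
    y,r=ycmask(img); out={}
    def cont(k,b,z):
        m=np.zeros_like(k);m[b[1]:b[3],b[0]:b[2]]=255
        cs,_=cv2.findContours(k&m,cv2.RETR_EXTERNAL,cv2.CHAIN_APPROX_NONE);c=max(cs,key=cv2.contourArea)[:,0]
        return c,wray(c,z,o)*1000
    c,w=cont(y|r,ybox,.01); 
    # iterative frame
    rc=cv2.minAreaRect(w.astype(np.float32)); 
    a=np.deg2rad(20)
    for it in range(6):
        ex=np.array([np.cos(a),np.sin(a)]);ey=np.array([-ex[1],ex[0]])
        u=w@ex;v=w@ey
        vmax=np.percentile(v,99.5)
        sel=(v<vmax-15)&(v>vmax-150)
        # outer edge: per v bin max u
        b=np.round(v).astype(int);pts=[]
        for k in np.unique(b[sel]):
            s=(b==k)&sel;i=np.argmax(np.where(s,u,-1e9));pts.append(w[i])
        p,dv=line(np.array(pts)); dv=dv*np.sign(dv@ey); a=np.arctan2(-dv[0],dv[1])
    ex=np.array([np.cos(a),np.sin(a)]);ey=np.array([-ex[1],ex[0]])
    u=w@ex;v=w@ey;uo=p@ex
    top=v[(u>uo-24)&(u<uo-4)&(v>v.mean())]
    vm=np.median(top)
    org=ex*(uo-28)+ey*(vm-92)
    print("square ang deg",np.rad2deg(a).round(2),"origin",org.round(1),"npts",len(pts), "u range",(u-uo).min().round(1),"v range",(v-vm).min().round(1))
    hin=[vv-vm for uu,vv in zip(u,v) if uo-48<uu<uo-34 and vv<vm-6 and vv>vm-25]; print("hook inner v rel outer",np.median(hin) if hin else None)
    cr,wr=cont(r,ybox,.025);print("red v rel origin",((wr@ey)-org@ey).min().round(1),((wr@ey)-org@ey).max().round(1),"u",((wr@ex)-org@ex).min().round(1),((wr@ex)-org@ex).max().round(1))
    h=cv2.cvtColor(img,cv2.COLOR_RGB2HSV);t=cv2.inRange(h,(0,0,tmin),(180,70,255))
    ct,wt=cont(t,tbox,.038);rt=cv2.minAreaRect(wt.astype(np.float32));print("tin",rt)
    print("box",cv2.boxPoints(rt).round(1).tolist())
    return a,org,rt
E
python3 - <<'E'
from h import *
a,org,rt=measure("w1",(255,90,325,275),(145,95,248,230))
E
```

```text
cam [0.539 0.009 0.333]
square ang deg 22.82 origin [605.2 -44.8] npts 135 u range -54.0 v range -199.3
hook inner v rel outer -15.198230676012884
red v rel origin -98.8 -74.7 u -26.3 24.8
tin ((505.33441162109375, -61.488853454589844), (75.58942413330078, 111.86756896972656), 13.881487846374512)
box [[455.20001220703125, -16.299999237060547], [482.1000061035156, -124.9000015258789], [555.4000244140625, -106.69999694824219], [528.5999755859375, 1.899999976158142]]
```

```bash
python3 - <<'E'
import cv2
i=cv2.imread("pics/w1.png")[85:285,140:340];cv2.imwrite("pics/w1c.png",cv2.resize(i,None,fx=3,fy=3,interpolation=cv2.INTER_NEAREST))
E
```

```text
(no output)
```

View pics/w1c.png

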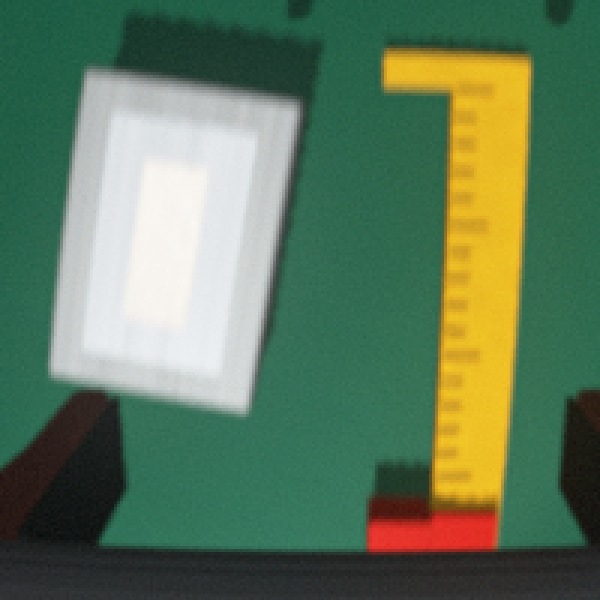

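>>> carry_out(
  moves=[
    [0.4,0.7,-0.35,-0.4,-0.23],
    [0.4,1.43,-0.69,-0.8,-0.23],
    [0.4,1.43,-0.69,-1.6,-0.23],
    [0.4,1.43,-0.69,-2.4,-0.23],
    [0.4,1.43,-0.69,-2.9,-0.23],
    [0.4,1.43,-0.69,-3.1,-0.23],
    [0.4,1.43,-0.69,-3.1,-0.23],
    [0.4,1.43,-0.69,-3.1,-0.23],
  ],
)

```text
time_s: 2.55
eef_pos: [0.6396, -0.0889, 0.1995]
orientation: [[0.922, 0.002, -0.388], [0.388, -0.003, 0.922], [0.0, -1.0, -0.004]]
wrist_force: [0.1, 0.2, 0.9]
finger_gap: 0.704
```

```bash
python3 - <<'E'
from h import *
o,p,d=wshot("w2"); print(o["eef_pos"],o["wrist_force"])
p,d=capture("side");cv2.imwrite("pics/s2.png",cv2.resize(p[170:270,190:320,::-1],None,fx=6,fy=6,interpolation=cv2.INTER_CUBIC))
E
```

```text
[ 0.63962943 -0.08889377  0.19949123] [0.08376908 0.19316862 0.89558902]
```

View pics/w2.png

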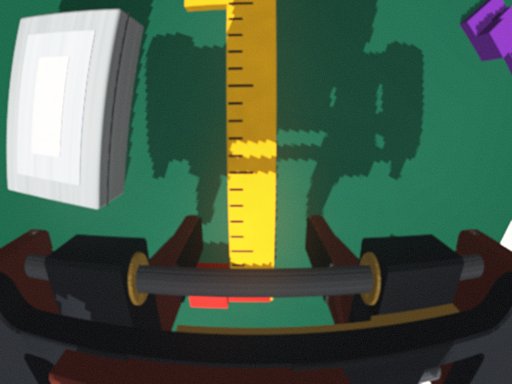

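View pics/s2.png

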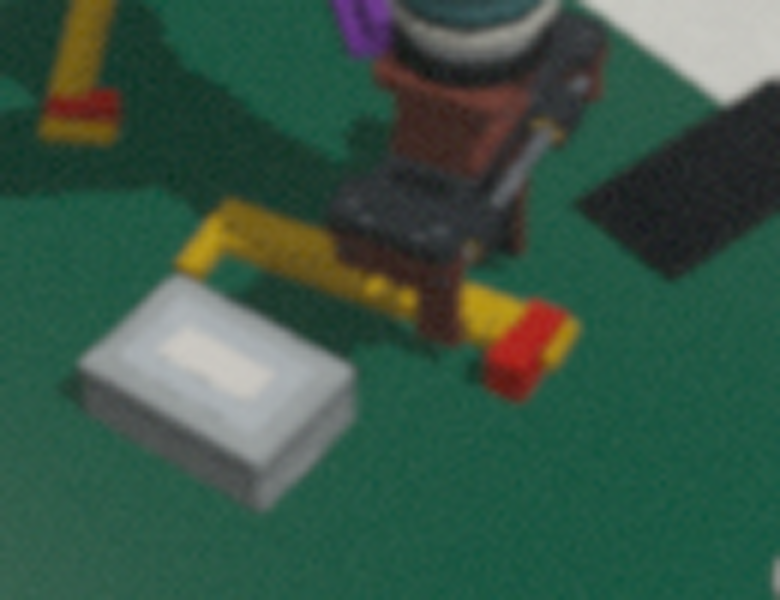

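The fingers straddle the blade (fingertips at about (195,220) and (315,220), blade between them), clear of jaw and tin. Lower and grip.

>>> carry_out(
  moves=[
    [0.4,0,0,-0.15,0],
    [0.4,0,0,-0.29,0],
    [0.4,0,0,-0.29,0],
    [-0.6,0,0,-0.29,0],
    [-0.6,0,0,-0.29,0],
    [-0.6,0,0,-0.29,0],
    [-0.6,0,0,-0.29,0],
    [-0.6,0,0,-0.29,0],
  ],
  force=30,
)

```text
time_s: 3.45
eef_pos: [0.6397, -0.0892, 0.1859]
orientation: [[0.922, 0.003, -0.388], [0.388, -0.004, 0.921], [0.001, -1.0, -0.005]]
wrist_force: [-1.9, -1.6, 1.9]
finger_gap: 0.312
```

>>> carry_out(
  moves=[
    [-0.6,0,0,0,-0.4],
    [-0.6,0,0,0,-0.8],
    [-0.6,-0.1,-0.1,0,-1.2],
    [-0.6,-0.3,-0.2,0,-1.49],
    [-0.6,-0.55,-0.3,0,-1.49],
    [-0.6,-0.8,-0.42,0,-1.49],
    [-0.6,-1.0,-0.5,0,-1.49],
    [-0.6,-1.11,-0.54,0,-1.49],
  ],
)

```text
time_s: 4.25
eef_pos: [0.5827, -0.1167, 0.1858]
orientation: [[0.971, 0.001, -0.24], [0.24, -0.004, 0.971], [-0.0, -1.0, -0.004]]
wrist_force: [1.6, 0.7, -3.2]
finger_gap: 0.309
```

>>> carry_out(
  moves=[
    [-0.6,0,0,0,0],
    [-0.6,0,0,0,0],
  ],
)

```text
time_s: 4.45
eef_pos: [0.582, -0.1169, 0.1858]
orientation: [[0.971, -0.0, -0.24], [0.24, -0.004, 0.971], [-0.001, -1.0, -0.004]]
wrist_force: [-3.2, -0.8, 0.7]
finger_gap: 0.317
```

```bash
python3 - <<'E'
from h import *
o,p,d=wshot("w3"); print(o["eef_pos"],o["wrist_force"])
E
```

```text
[ 0.58203808 -0.1169138   0.18583391] [-3.1951696  -0.77400865  0.66833884]
```

View pics/w3.png

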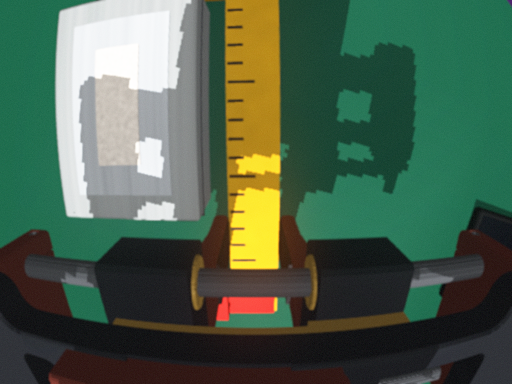

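>>> carry_out(
  moves=[
    [-0.6,-0.04,-0.01,0,0],
    [-0.6,-0.08,-0.02,0,0],
    [-0.6,-0.12,-0.03,0,0],
    [-0.6,-0.16,-0.04,0,0],
    [-0.6,-0.16,-0.04,0,0],
  ],
)

```text
time_s: 5.0
eef_pos: [0.574, -0.1189, 0.1858]
orientation: [[0.971, -0.001, -0.24], [0.24, -0.004, 0.971], [-0.002, -1.0, -0.004]]
wrist_force: [0.2, -0.5, -1.1]
finger_gap: 0.313
```

```bash
python3 - <<'E'
from h import *
o,p,d=wshot("w4"); print(o["eef_pos"],o["wrist_force"])
cv2.imwrite("pics/w4c.png",cv2.resize(p[0:240,40:300,::-1],None,fx=2.5,fy=2.5))
p,d=capture("top");cv2.imwrite("pics/t4.png",cv2.resize(p[185:265,210:320,::-1],None,fx=6,fy=6,interpolation=cv2.INTER_CUBIC))
p,d=capture("side");cv2.imwrite("pics/s4.png",cv2.resize(p[170:270,190:320,::-1],None,fx=6,fy=6,interpolation=cv2.INTER_CUBIC))
E
```

```text
[ 0.57404103 -0.11885239  0.18584465] [ 0.18059159 -0.51214948 -1.12503747]
```

View pics/w4c.png

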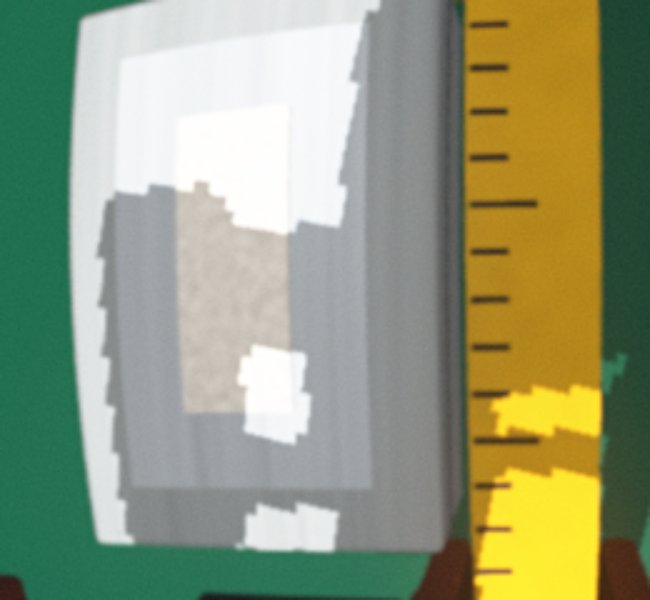

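View pics/t4.png

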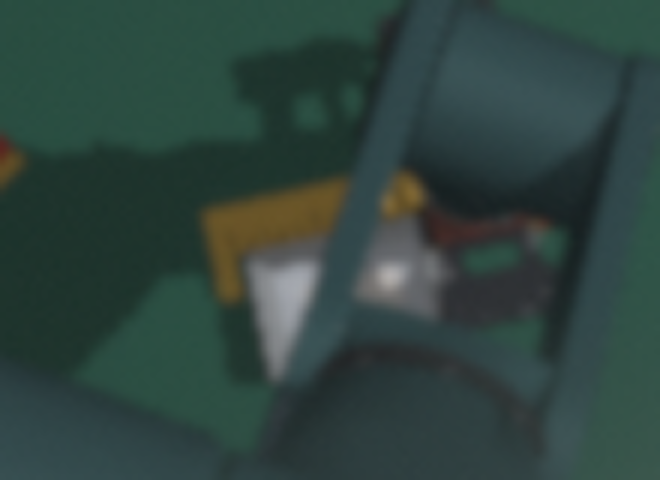

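View pics/s4.png

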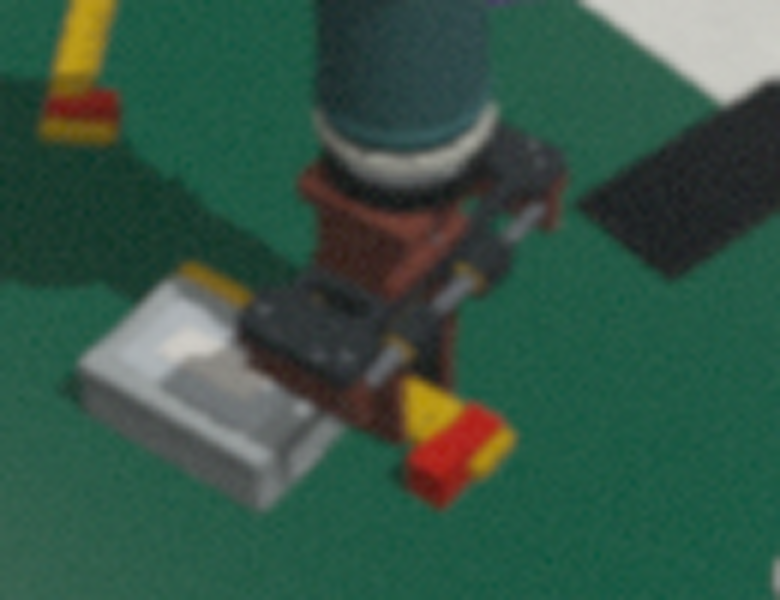

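The blade is now about 2 mm off the tin and parallel, with the hook about 7 mm left of the tin's end. Slide along toward hook contact.

>>> carry_out(
  moves=[
    [-0.6,0.01,-0.03,0,0],
    [-0.6,0.02,-0.06,0,0],
    [-0.6,0.025,-0.09,0,0],
    [-0.6,0.03,-0.11,0,0],
    [-0.6,0.03,-0.11,0,0],
  ],
)

```text
time_s: 5.65
eef_pos: [0.5754, -0.1244, 0.1858]
orientation: [[0.971, -0.001, -0.24], [0.24, -0.004, 0.971], [-0.002, -1.0, -0.004]]
wrist_force: [-0.6, 2.0, 1.8]
finger_gap: 0.315
```

>>> carry_out(
  moves=[
    [-0.6,0.003,-0.012,0,0],
    [-0.6,0.003,-0.012,0,0],
  ],
)

```text
time_s: 5.85
eef_pos: [0.5754, -0.1247, 0.1858]
orientation: [[0.971, -0.002, -0.24], [0.24, -0.003, 0.971], [-0.002, -1.0, -0.003]]
wrist_force: [-1.1, 5.3, 1.9]
finger_gap: 0.312
```

```bash
python3 - <<'E'
from h import *
o,p,d=wshot("w5"); print(o["eef_pos"],o["wrist_force"])
cv2.imwrite("pics/w5c.png",cv2.resize(p[0:240,40:300,::-1],None,fx=2.5,fy=2.5))
p,d=capture("top");cv2.imwrite("pics/t5.png",cv2.resize(p[205:255,235:285,::-1],None,fx=11,fy=11,interpolation=cv2.INTER_CUBIC))
E
```

```text
[ 0.57543745 -0.12466171  0.18583618] [-1.09460388  5.2733203   1.94300172]
```

View pics/t5.png

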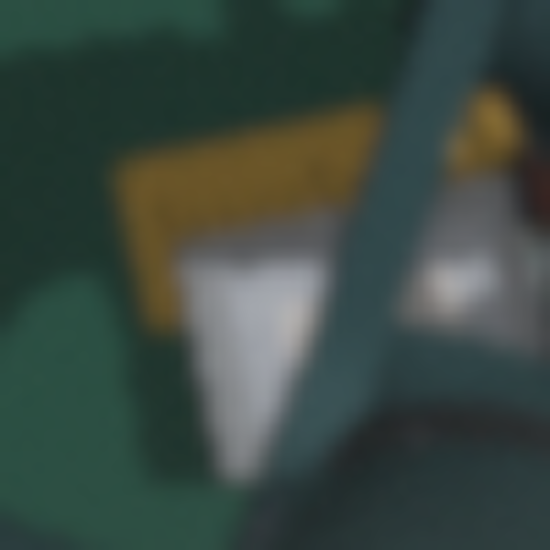

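View pics/w5c.png

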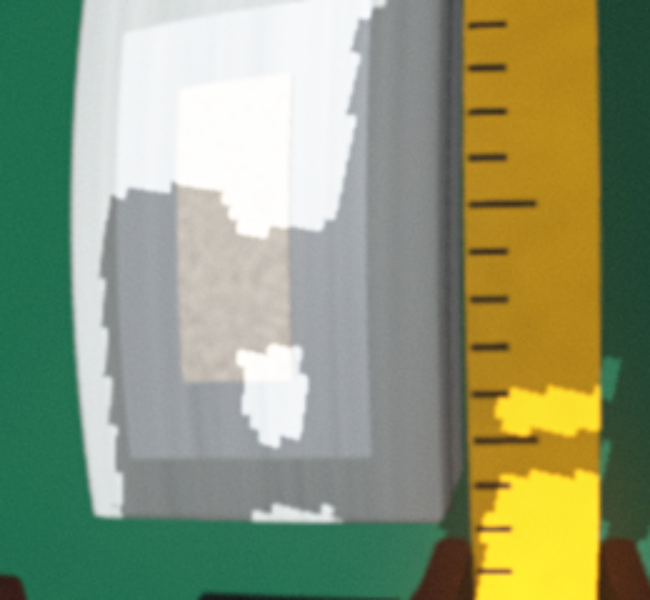

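Contact at the hook (force 5.3 N in +y, motion stalling). Now bring the blade in.

>>> carry_out(
  moves=[
    [-0.6,-0.01,0.003,0,0],
    [-0.6,-0.02,0.003,0,0],
    [-0.6,-0.02,0.003,0,0],
  ],
)

```text
time_s: 6.25
eef_pos: [0.5748, -0.1247, 0.1858]
orientation: [[0.971, -0.001, -0.24], [0.24, -0.004, 0.971], [-0.002, -1.0, -0.004]]
wrist_force: [2.2, 2.7, -1.0]
finger_gap: 0.315
```

>>> carry_out(
  moves=[
    [-0.6,-0.01,-0.002,0,0],
    [-0.6,-0.01,-0.002,0,0],
  ],
)

```text
time_s: 6.45
eef_pos: [0.5744, -0.1249, 0.1859]
orientation: [[0.971, -0.0, -0.24], [0.24, -0.004, 0.971], [-0.001, -1.0, -0.004]]
wrist_force: [1.6, 2.5, -2.0]
finger_gap: 0.312
```

```bash
python3 - <<'E'
from h import *
o,p,d=wshot("w6"); print(o["eef_pos"],o["wrist_force"],o["torque"])
cv2.imwrite("pics/w6c.png",cv2.resize(p[0:240,190:270,::-1],None,fx=6,fy=2.5))
E
```

```text
[ 0.57443265 -0.12491233  0.18585184] [ 1.62790212  2.49312569 -1.98864327] [ 0.41679159 -0.21585365 -0.20899225]
```

View pics/w6c.png

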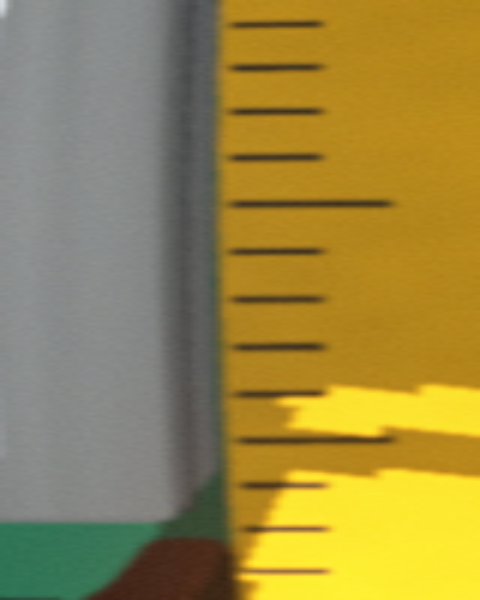

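>>> carry_out(
  moves=[
    [-0.6,-0.012,-0.003,0,0],
    [-0.6,-0.012,-0.003,0,0],
    [-0.6,-0.02,-0.005,0,0],
  ],
)

```text
time_s: 6.8
eef_pos: [0.5736, -0.1252, 0.1858]
orientation: [[0.971, 0.0, -0.239], [0.239, -0.004, 0.971], [-0.001, -1.0, -0.004]]
wrist_force: [1.6, 2.7, -2.5]
finger_gap: 0.313
```

>>> carry_out(
  moves=[
    [-0.6,-0.02,-0.005,0,0],
    [-0.6,-0.02,-0.005,0,0],
  ],
)

```text
time_s: 7.0
eef_pos: [0.5726, -0.1255, 0.1858]
orientation: [[0.971, 0.0, -0.239], [0.239, -0.004, 0.971], [-0.001, -1.0, -0.004]]
wrist_force: [2.8, 2.5, -2.0]
finger_gap: 0.313
```

```bash
python3 - <<'E'
from h import *
o,p,d=wshot("w7"); print(o["eef_pos"],o["wrist_force"],o["torque"])
cv2.imwrite("pics/w7c.png",cv2.resize(p[0:240,190:270,::-1],None,fx=6,fy=2.5))
E
```

```text
[ 0.57260007 -0.12550293  0.18581849] [ 2.78752591  2.46682851 -1.95512332] [ 0.45896999 -0.35944766 -0.43653185]
```

View pics/w7c.png

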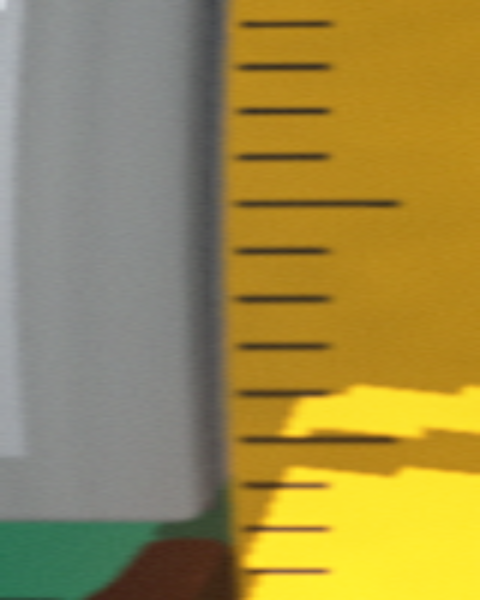

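It now looks flush. I'll release, then press on the outer edge at the tin's middle with closed fingers so the blade settles.

>>> carry_out(
  moves=[
    [0,0,0,0,0],
    [0,0,0,0,0],
    [0,0,0,0,0],
    [0,0,0,0.3,0],
    [0,0,0,0.7,0],
    [0,0,0,1.2,0],
    [-0.5,0.3,0.2,1.2,0],
    [-1,0.6,0.4,1.2,0],
  ],
)

```text
time_s: 7.85
eef_pos: [0.6034, -0.1054, 0.2465]
orientation: [[0.971, 0.002, -0.238], [0.238, -0.005, 0.971], [0.001, -1.0, -0.005]]
wrist_force: [-0.4, -0.6, -0.4]
finger_gap: 0.356
```

```bash
python3 - <<'E'
from h import *
o,p,d=wshot("w8"); print(o["eef_pos"],o["wrist_force"],o["torque"],o["finger_gap"])
E
```

```text
[ 0.60344546 -0.10539809  0.24654156] [-0.41007425 -0.55817245 -0.42498234] [-0.06176257  0.06564197 -0.0031651 ] 0.35566241515290126
```

View pics/w8.png

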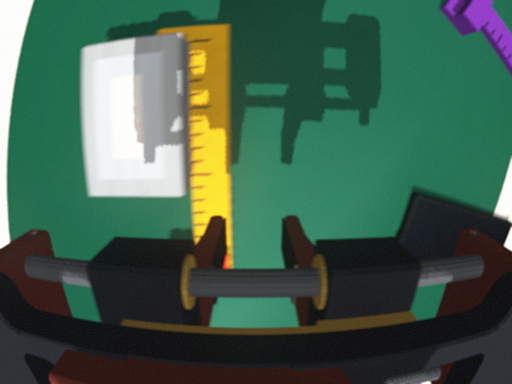

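>>> carry_out(
  moves=[
    [-1,-0.1,0.5,0,0],
    [-1,-0.2,1,0,0],
    [-1,-0.27,1.31,0,0],
    [-1,-0.27,1.31,0,0],
    [-1,-0.27,1.31,-0.5,0],
    [-1,-0.27,1.31,-0.9,0],
    [-1,-0.27,1.31,-1.21,0],
    [-1,-0.27,1.31,-1.21,0],
  ],
)

```text
time_s: 8.7
eef_pos: [0.5918, -0.0393, 0.1838]
orientation: [[0.971, 0.002, -0.239], [0.239, -0.004, 0.971], [0.001, -1.0, -0.004]]
wrist_force: [-0.3, 0.2, 0.1]
finger_gap: 0.006
```

```bash
python3 - <<'E'
from h import *
o,p,d=wshot("w9"); print(o["eef_pos"],o["wrist_force"],o["torque"],o["finger_gap"])
E
```

```text
[ 0.59177802 -0.03930481  0.18378881] [-0.30719914  0.15686188  0.05448781] [-0.03515919  0.02269168 -0.04040901] 0.00629815485284327
```

View pics/w9.png

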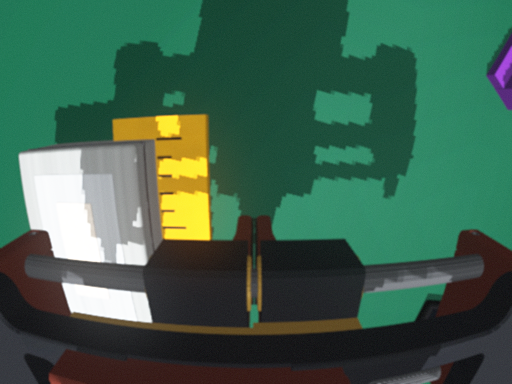

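>>> carry_out(
  moves=[
    [-1,-0.05,-0.01,0.03,0],
    [-1,-0.1,-0.025,0.03,0],
    [-1,-0.15,-0.04,0.03,0],
    [-1,-0.2,-0.05,0.03,0],
    [-1,-0.2,-0.05,0.03,0],
  ],
)

```text
time_s: 9.25
eef_pos: [0.5816, -0.0418, 0.1867]
orientation: [[0.971, 0.002, -0.239], [0.239, -0.004, 0.971], [0.001, -1.0, -0.005]]
wrist_force: [0.9, -0.6, -0.5]
finger_gap: 0.003
```

>>> carry_out(
  moves=[
    [-1,-0.02,-0.005,0,0],
    [-1,-0.02,-0.005,0,0],
  ],
)

```text
time_s: 9.45
eef_pos: [0.5805, -0.0421, 0.1868]
orientation: [[0.971, 0.003, -0.239], [0.239, -0.004, 0.971], [0.001, -1.0, -0.005]]
wrist_force: [1.1, -0.6, 0.5]
finger_gap: 0.009
```

>>> carry_out(
  moves=[
    [-1,-0.02,-0.005,0,0],
    [-1,-0.02,-0.005,0,0],
  ],
)

```text
time_s: 9.65
eef_pos: [0.5794, -0.0423, 0.1867]
orientation: [[0.971, 0.002, -0.239], [0.239, -0.004, 0.971], [0.001, -1.0, -0.005]]
wrist_force: [0.0, -0.5, 0.2]
finger_gap: 0.003
```

>>> carry_out(
  moves=[
    [-1,-0.02,-0.005,0,0],
    [-1,-0.02,-0.005,0,0],
  ],
)

```text
time_s: 9.85
eef_pos: [0.5783, -0.0425, 0.1867]
orientation: [[0.971, 0.002, -0.239], [0.239, -0.004, 0.971], [0.001, -1.0, -0.004]]
wrist_force: [0.5, -0.4, 0.4]
finger_gap: 0.004
```

>>> carry_out(
  moves=[
    [-1,-0.02,-0.005,0,0],
    [-1,-0.02,-0.005,0,0],
  ],
)

```text
time_s: 10.05
eef_pos: [0.5771, -0.0427, 0.1866]
orientation: [[0.971, 0.002, -0.239], [0.239, -0.004, 0.971], [0.001, -1.0, -0.004]]
wrist_force: [0.9, 0.1, 0.3]
finger_gap: 0.003
```

```bash
python3 - <<'E'
from h import *
o,p,d=wshot("w10"); print(o["eef_pos"],o["wrist_force"],o["torque"],o["finger_gap"])
cv2.imwrite("pics/w10c.png",cv2.resize(p[90:290,100:300,::-1],None,fx=3,fy=3))
E
```

```text
[ 0.57708268 -0.04274843  0.18660554] [0.90274373 0.09157091 0.29128317] [-0.06497821  0.05799388  0.0588532 ] 0.0031470320414382566
```

View pics/w10c.png

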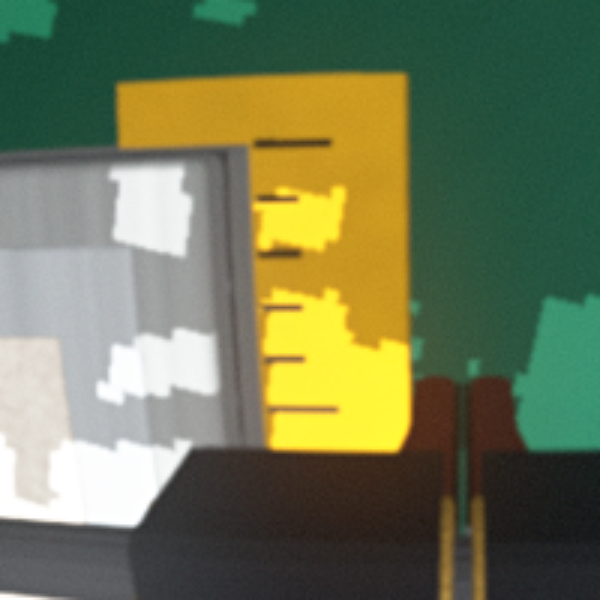

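>>> carry_out(
  moves=[
    [-1,-0.02,-0.005,0,0],
    [-1,-0.02,-0.005,0,0],
  ],
)

```text
time_s: 10.3
eef_pos: [0.5761, -0.043, 0.1867]
orientation: [[0.971, 0.002, -0.239], [0.239, -0.004, 0.971], [0.001, -1.0, -0.004]]
wrist_force: [-0.3, 0.5, -0.1]
finger_gap: 0.005
```

>>> carry_out(
  moves=[
    [-1,-0.02,-0.005,0,0],
    [-1,-0.02,-0.005,0,0],
  ],
)

```text
time_s: 10.5
eef_pos: [0.5757, -0.0432, 0.1868]
orientation: [[0.971, 0.004, -0.239], [0.239, -0.004, 0.971], [0.003, -1.0, -0.005]]
wrist_force: [2.6, 1.4, -2.1]
finger_gap: 0.01
```

>>> carry_out(
  moves=[
    [-1,-0.02,-0.005,0,0],
    [-1,-0.02,-0.005,0,0],
  ],
)

```text
time_s: 10.7
eef_pos: [0.5754, -0.0434, 0.1869]
orientation: [[0.971, 0.006, -0.238], [0.238, -0.004, 0.971], [0.004, -1.0, -0.005]]
wrist_force: [4.1, 3.0, -2.9]
finger_gap: 0.005
```

Contact with stall at about 5 N: the blade is pressed against the tin without sliding it. Back off and inspect from above.

>>> carry_out(
  moves=[
    [-1,0.1,0.02,0,0],
    [-1,0.25,0.06,0.2,0],
    [-1,0.25,0.06,1,0],
    [-1,0.25,0,1.8,0],
    [-1,-0.3,-0.2,2.4,0],
    [-1,-0.6,-0.4,2.4,0],
    [-1,-0.6,-0.4,2.4,0],
    [-1,-0.6,-0.4,2.4,0],
  ],
)

```text
time_s: 11.5
eef_pos: [0.5451, -0.0634, 0.3068]
orientation: [[0.971, 0.005, -0.237], [0.238, -0.004, 0.971], [0.004, -1.0, -0.005]]
wrist_force: [0.7, 0.1, -0.7]
finger_gap: 0.008
```

```bash
python3 - <<'E'
from h import *
o,p,d=wshot("w11"); print(o["eef_pos"])
cv2.imwrite("pics/w11c.png",cv2.resize(p[30:230,130:330,::-1],None,fx=3,fy=3))
E
```

```text
[ 0.54510423 -0.06343428  0.3067848 ]
```

View pics/w11.png

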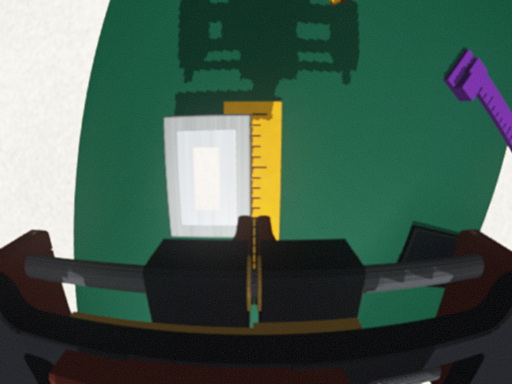

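View pics/w11c.png

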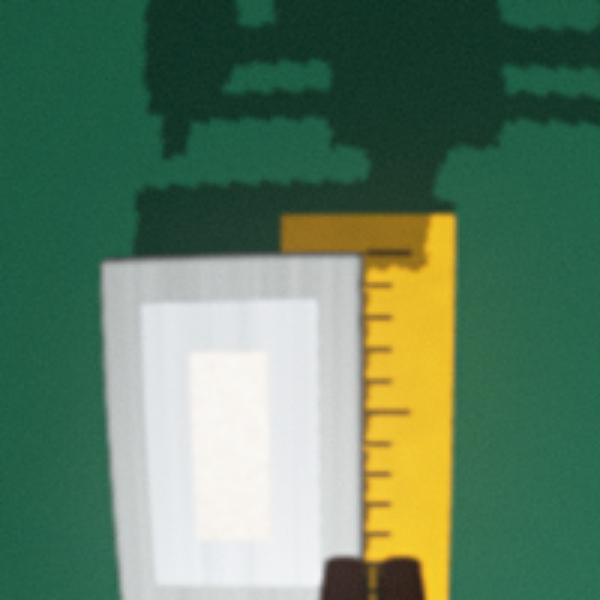

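```bash
python3 - <<'E'
from h import *
import json
o=json.load(open("w11.json"));img=cv2.imread("pics/w11.png")[:,:,::-1].copy()
g=img.astype(float)
y,r=ycmask(img);y|=cv2.inRange(cv2.cvtColor(img,cv2.COLOR_RGB2HSV),(15,110,50),(32,255,255))
m=np.zeros_like(y);m[90:235,215:290]=255
cs,_=cv2.findContours(y&m,cv2.RETR_EXTERNAL,cv2.CHAIN_APPROX_NONE);c=max(cs,key=cv2.contourArea)[:,0]
# outer edge: rightmost pixel per row ; end edge: topmost per col
A=np.array([[c[c[:,1]==v][:,0].max()+.5,v] for v in range(108,225)])
B=np.array([[u,c[c[:,0]==u][:,1].min()-.5] for u in range(228,277)])
h=cv2.cvtColor(img,cv2.COLOR_RGB2HSV);t=cv2.inRange(h,(0,0,110),(180,70,255));m[:]=0;m[95:240,155:260]=255
cs,_=cv2.findContours(t&m,cv2.RETR_EXTERNAL,cv2.CHAIN_APPROX_NONE);ct=max(cs,key=cv2.contourArea)[:,0]
C=np.array([[u,ct[ct[:,0]==u][:,1].min()-.5] for u in range(172,244)])
D=np.array([[ct[ct[:,1]==v][:,0].max()+.5,v] for v in range(122,210)])
E_=np.array([[ct[ct[:,1]==v][:,0].min()-.5,v] for v in range(122,230)])
def ang(d): return np.rad2deg(np.arctan2(d[1],d[0]))%180
P={}
for k,X,z in(("outer",A,.01),("hookend",B,.01),("tinend",C,.038),("tinfar",D,.038),("tinnear",E_,.038)):
    w=wray(X,z,o)*1000;p,d=line(w);P[k]=(p,d);n=np.array([-d[1],d[0]]);print(k,p.round(1),ang(d).round(2),"res",np.abs((w-p)@n).mean().round(2))
p,d=P["tinfar"];n=np.array([d[1],-d[0]]);n*=np.sign(n[0])
print("outer - tinfar (28):",(P["outer"][0]-p)@n,"width",(p-P["tinnear"][0])@n)
p,d=P["tinend"];n=np.array([d[1],-d[0]]);n*=np.sign(n[1]);print("hookend - tinend (12):",(P["hookend"][0]-p)@n)
E
```

```text
outer [567.3 -38.5] 103.61 res 0.21
hookend [522.8  14.3] 13.68 res 0.05
tinend [491.3  -6.3] 14.45 res 0.23
tinfar [537.6 -37. ] 103.62 res 0.01
tinnear [466.8 -62.8] 103.74 res 0.24
outer - tinfar (28): 28.506207 width 74.86999
hookend - tinend (12): 12.173906
```

Edge fits: blade outer edge is 28.5 mm from the tin's far face (28 when flush), and the hook's outer face is 12.2 mm from the tin's end (12 when flush). The tin has barely moved. Now to the far side of the jaw.

>>> carry_out(
  moves=[
    [-1,0.05,-0.6,0,0],
    [-1,0.1,-1.4,0,0],
    [-1,0.2,-2.2,-0.2,0],
    [-1,0.31,-2.65,-0.6,0],
    [-1,0.31,-2.65,-1.2,0],
    [-1,0.31,-2.65,-1.6,0],
    [-1,0.31,-2.65,-1.6,0],
  ],
)

```text
time_s: 12.25
eef_pos: [0.5601, -0.1951, 0.2227]
orientation: [[0.971, -0.002, -0.238], [0.238, -0.0, 0.971], [-0.002, -1.0, 0.0]]
wrist_force: [0.2, 0.4, 0.5]
finger_gap: 0.006
```

```bash
python3 - <<'E'
from h import *
o,p,d=wshot("w12"); print(o["eef_pos"],o["wrist_force"])
p,d=capture("side");cv2.imwrite("pics/s12.png",cv2.resize(p[170:270,190:320,::-1],None,fx=6,fy=6,interpolation=cv2.INTER_CUBIC))
E
```

```text
[ 0.5601422  -0.1951255   0.22265107] [0.18410957 0.40249202 0.49476296]
```

View pics/w12.png

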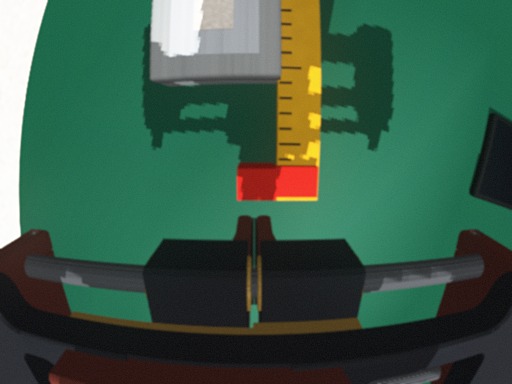

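View pics/s12.png

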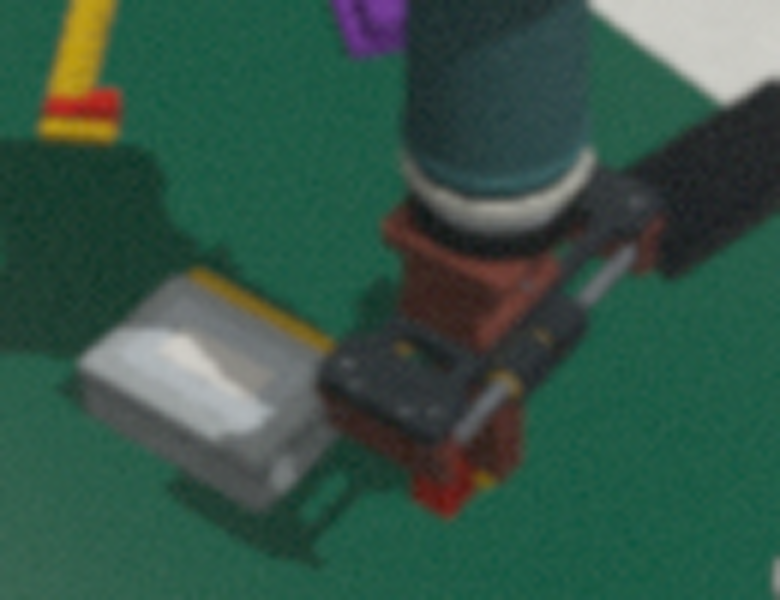

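The jaw (red, (237–318, 165–200)) is ahead of the closed fingertips (254,218) with a clear gap. Lower and push along the blade.

>>> carry_out(
  moves=[
    [-1,0,0,-0.3,0],
    [-1,0,0,-0.55,0],
    [-1,0,0,-0.55,0],
    [-1,-0.025,0.1,-0.55,0],
    [-1,-0.05,0.2,-0.55,0],
    [-1,-0.075,0.3,-0.55,0],
    [-1,-0.1,0.4,-0.55,0],
    [-1,-0.12,0.5,-0.55,0],
  ],
)

```text
time_s: 13.15
eef_pos: [0.5553, -0.1699, 0.1986]
orientation: [[0.971, 0.003, -0.239], [0.239, -0.003, 0.971], [0.003, -1.0, -0.004]]
wrist_force: [-0.6, 0.3, 0.8]
finger_gap: 0.007
```

>>> carry_out(
  moves=[
    [-1,-0.025,0.1,0,0],
    [-1,-0.05,0.2,0,0],
    [-1,-0.07,0.28,0,0],
    [-1,-0.085,0.35,0,0],
    [-1,-0.1,0.4,0,0],
    [-1,-0.1,0.4,0,0],
  ],
)

```text
time_s: 13.75
eef_pos: [0.5502, -0.1496, 0.1985]
orientation: [[0.971, 0.003, -0.239], [0.239, -0.003, 0.971], [0.002, -1.0, -0.003]]
wrist_force: [0.3, -0.3, 0.5]
finger_gap: 0.008
```

```bash
python3 - <<'E'
from h import *
o,p,d=wshot("w13"); print(o["eef_pos"],o["wrist_force"])
E
```

```text
[ 0.55016395 -0.14958588  0.19854249] [ 0.33713136 -0.25602792  0.45264911]
```

View pics/w13.png

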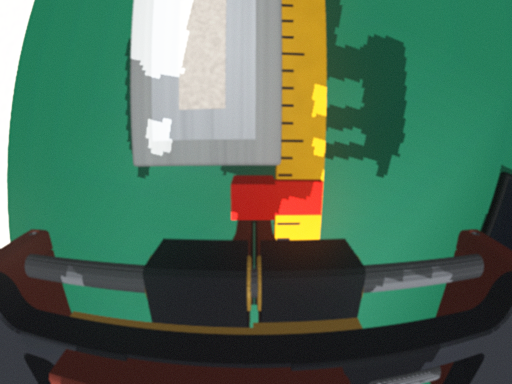

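>>> carry_out(
  moves=[
    [-1,-0.015,0.06,0,0],
    [-1,-0.03,0.12,0,0],
    [-1,-0.04,0.17,0,0],
    [-1,-0.05,0.2,0,0],
    [-1,-0.05,0.2,0,0],
  ],
)

```text
time_s: 14.3
eef_pos: [0.5476, -0.1395, 0.1985]
orientation: [[0.971, 0.003, -0.239], [0.239, -0.003, 0.971], [0.002, -1.0, -0.003]]
wrist_force: [0.0, -0.2, -0.9]
finger_gap: 0.009
```

>>> carry_out(
  moves=[
    [-1,-0.005,0.02,0,0],
    [-1,-0.005,0.02,0,0],
  ],
)

```text
time_s: 14.5
eef_pos: [0.5473, -0.1384, 0.1985]
orientation: [[0.971, 0.003, -0.239], [0.239, -0.003, 0.971], [0.002, -1.0, -0.003]]
wrist_force: [0.2, 0.1, -0.5]
finger_gap: 0.008
```

```bash
python3 - <<'E'
from h import *
o,p,d=wshot("w14"); print(o["eef_pos"],o["wrist_force"])
cv2.imwrite("pics/w14c.png",cv2.resize(p[100:260,190:340,::-1],None,fx=4,fy=3.7))
E
```

```text
[ 0.54728487 -0.13839764  0.19849787] [ 0.20858779  0.10277489 -0.52205323]
```

View pics/w14c.png

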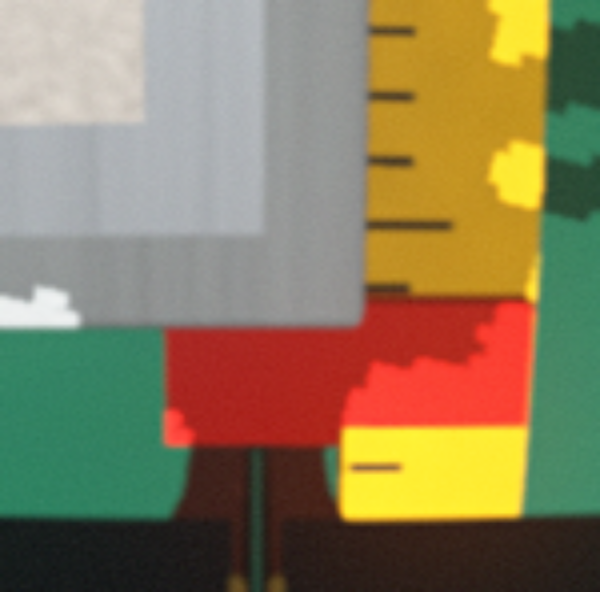

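>>> carry_out(
  moves=[
    [-1,-0.005,0.02,0,0],
    [-1,-0.005,0.02,0,0],
  ],
)

```text
time_s: 14.75
eef_pos: [0.5471, -0.1376, 0.1985]
orientation: [[0.971, 0.003, -0.239], [0.239, -0.003, 0.971], [0.002, -1.0, -0.004]]
wrist_force: [-0.2, -1.5, 0.6]
finger_gap: 0.006
```

>>> carry_out(
  moves=[
    [-1,-0.005,0.02,0,0],
    [-1,-0.005,0.02,0,0],
  ],
)

```text
time_s: 14.95
eef_pos: [0.547, -0.1372, 0.1985]
orientation: [[0.971, 0.004, -0.24], [0.24, -0.004, 0.971], [0.002, -1.0, -0.005]]
wrist_force: [-0.3, -5.6, -1.2]
finger_gap: 0.009
```

>>> carry_out(
  moves=[
    [-1,-0.005,0.02,0,0],
    [-1,-0.005,0.02,0,0],
  ],
)

```text
time_s: 15.15
eef_pos: [0.547, -0.1369, 0.1986]
orientation: [[0.971, 0.004, -0.24], [0.24, -0.006, 0.971], [0.003, -1.0, -0.007]]
wrist_force: [-0.7, -6.4, -2.7]
finger_gap: 0.004
```

Contact (6.4 N, motion stalled). Back off along the blade, rise and check.

>>> carry_out(
  moves=[
    [-1,0.03,-0.12,0,0],
    [-1,0.08,-0.32,0,0],
    [-1,0.1,-0.4,0.5,0],
    [-1,0.1,-0.4,1.3,0],
    [-1,0.1,-0.6,2.1,0],
    [-1,0.1,-0.8,2.9,0],
    [-1,0.1,-0.8,2.9,0],
    [-1,0.1,-0.8,2.9,0],
  ],
)

```text
time_s: 15.95
eef_pos: [0.5522, -0.1776, 0.3446]
orientation: [[0.971, 0.007, -0.239], [0.239, -0.007, 0.971], [0.005, -1.0, -0.008]]
wrist_force: [-0.4, 0.1, -0.7]
finger_gap: 0.008
```

```bash
python3 - <<'E'
from h import *
o,p,d=wshot("w15"); print(o["eef_pos"],o["wrist_force"])
cv2.imwrite("pics/w15c.png",cv2.resize(p[30:230,130:330,::-1],None,fx=3,fy=3))
E
```

```text
[ 0.55224244 -0.1775781   0.34462668] [-0.36475213  0.11646421 -0.73581542]
```

View pics/w15.png

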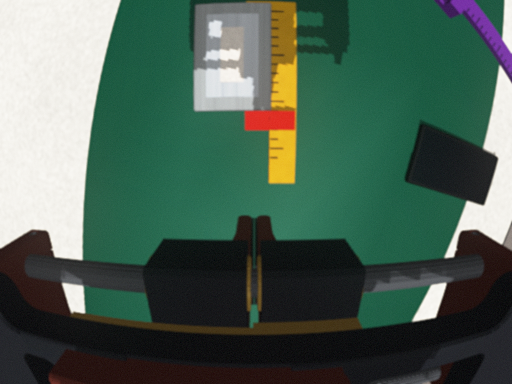

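View pics/w15c.png

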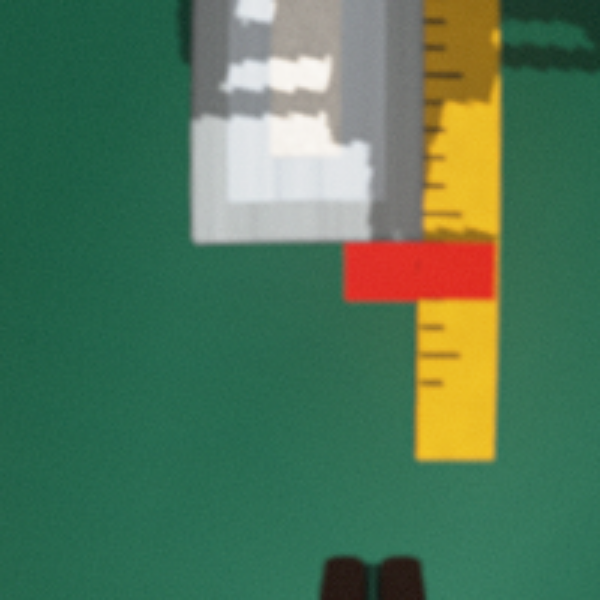

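>>> carry_out(
  moves=[
    [-1,0,0.3,0.4,0],
    [-1,0,0.8,0.4,0],
    [-1,0,1.3,0.4,0],
    [-1,0,1.6,0.4,0],
    [-1,0,1.6,0.4,0],
    [-1,0,1.6,0.4,0],
  ],
)

```text
time_s: 16.6
eef_pos: [0.5515, -0.0971, 0.3624]
orientation: [[0.971, 0.002, -0.241], [0.241, -0.005, 0.971], [0.001, -1.0, -0.006]]
wrist_force: [0.2, -0.9, 0.3]
finger_gap: 0.006
```

```bash
python3 - <<'E'
from h import *
o,p,d=wshot("w16"); print(o["eef_pos"],o["wrist_force"])
cv2.imwrite("pics/w16c.png",cv2.resize(p[60:260,150:310,::-1],None,fx=3,fy=3))
E
```

```text
[ 0.55152562 -0.09709013  0.36235239] [ 0.2470948  -0.88534045  0.32018511]
```

View pics/w16c.png

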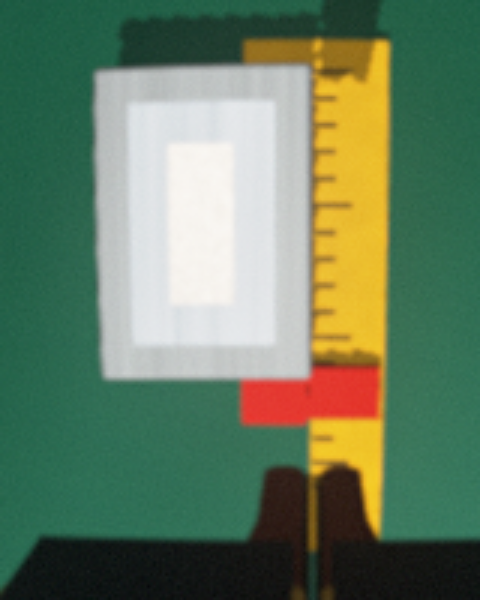

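```bash
python3 - <<'E'
from h import *
import json
o=json.load(open("w16.json"));img=cv2.imread("pics/w16.png")[:,:,::-1].copy()
h=cv2.cvtColor(img,cv2.COLOR_RGB2HSV)
def cont(k,b):
    m=np.zeros_like(k);m[b[1]:b[3],b[0]:b[2]]=255
    cs,_=cv2.findContours(k&m,cv2.RETR_EXTERNAL,cv2.CHAIN_APPROX_NONE);return max(cs,key=cv2.contourArea)[:,0]
y=cv2.inRange(h,(15,110,50),(32,255,255));_,r=ycmask(img)
c=cont(y|r,(220,60,290,235));ct=cont(cv2.inRange(h,(0,0,110),(180,70,255)),(175,70,262,195));cr=cont(r,(220,160,290,220))
R=lambda c,a,b:np.array([[c[c[:,1]==v][:,0].max()+.5,v] for v in range(a,b)])
L=lambda c,a,b:np.array([[c[c[:,1]==v][:,0].min()-.5,v] for v in range(a,b)])
T=lambda c,a,b:np.array([[u,c[c[:,0]==u][:,1].min()-.5] for u in range(a,b)])
Bm=lambda c,a,b:np.array([[u,c[c[:,0]==u][:,1].max()+.5] for u in range(a,b)])
S=dict(outer=(R(c,78,178),.01),hookend=(T(c,234,276),.01),tinend=(T(ct,185,250),.038),tinR=(Bm(ct,188,225),.038),tinfar=(R(ct,88,178),.038),jawout=(Bm(cr,233,249),.025),jawoutblk=(Bm(cr,233,249),.001),platein=(T(cr,258,273),.0175))
P={}
for k,(X,z) in S.items():
    w=wray(X,z,o)*1000;p,d=line(w);P[k]=p;print(k,p.round(1),(np.rad2deg(np.arctan2(d[1],d[0]))%180).round(2))
a=np.deg2rad(13.7);ex=np.array([np.cos(a),np.sin(a)]);ey=np.array([-ex[1],ex[0]])
print("outer-tinfar",(P["outer"]-P["tinfar"])@ex,"hookend-tinend(12)",(P["hookend"]-P["tinend"])@ey,"tin len",(P["tinend"]-P["tinR"])@ey,"jawout-tinR(-20)",(P["jawout"]-P["tinR"])@ey,"plate in",(P["platein"]-P["tinR"])@ey,"hookend-jawout(142)",(P["hookend"]-P["jawout"])@ey)
E
```

```text
outer [566.1 -33.3] 103.75
hookend [525.9  14.8] 13.94
tinend [495.   -5.7] 14.28
tinR [ 507.6 -115.6] 13.81
tinfar [538.3 -40.3] 103.92
jawout [ 544.3 -127.5] 13.95
jawoutblk [ 544.9 -134.8] 13.95
platein [ 566.6 -100.2] 11.5
outer-tinfar 28.640584870346483 hookend-tinend(12) 12.624221475185653 tin len 109.71902370060211 jawout-tinR(-20) -20.292891092818515 plate in 1.006062709368857 hookend-jawout(142) 142.63613626860626
```

```bash
python3 - <<'E'
from h import *
p,d=capture("side");cv2.imwrite("pics/s17.png",p[:,:,::-1])
print(job_done())
E
```

```text
the job is handed in; nothing more can be done
None
```

View pics/s17.png

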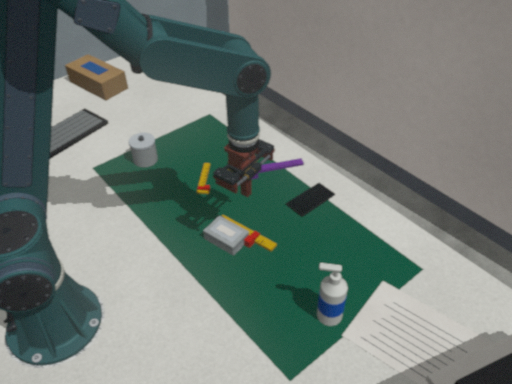

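The job is handed in at about 16.7 s. The large yellow square lies flat with its blade along the tin's far side and its hook against the left end. The red jaw is slid up to the tin's other end.

I gripped the blade beyond the tin's right end, turned the square parallel and slid it in until the hook and then the blade met the tin. I then let go, pressed the outer edge with closed fingers (about 5 N), and pushed the jaw up until it stopped at about 6 N.

Last checks from the wrist camera:

| Check | Measured | If flush |
|---|---|---|
| Blade outer edge to tin's far face | 28.6 mm | 28 mm |
| Hook outer face to tin's left end | 12.6 mm | 12 mm |
| Jaw outer face to tin's right end | 20.3 mm | 20 mm |
| Hook outer face to jaw outer face | 142.6 mm | 142 mm |

- **Hook gap:** all four readings are high by 0.3 to 0.6 mm, which I take as image-edge bias. The hook reading was 12.2 mm before the jaw was pushed, so a hook gap of about half a millimetre can't be ruled out. I did not press the hook a second time.
- **Disagreement:** the edge of the jaw's plate came out 1 mm inside the tin's end and about 2° off. I put that down to a poor edge fit.
- **Tin and bystanders:** the tin moved about 1 to 2 mm by the same camera. The last side picture shows the bottle, pot, phone and the other two squares where they were, and the gripper raised clear of everything.

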